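# Weigh the instrument basket on the spring scale

## Robot

A 7-joint arm with a two-finger parallel gripper is mounted at the origin on the work surface. World frame = base frame: x ahead of the robot, y to its left, z up, the work surface at z = 0. Lengths are in m, angles in rad, forces in N, time in s.
With the tool pointing down it reaches from about 0.425 to 0.925 m from the base axis. Payload 6.8 kg.
Tool frame: the origin (TCP) lies on the centre line of the jaws, within the pads' length; the fingertips stand bot.tip_reach ahead of it and the grasp point (between the pads) lies 3 mm ahead of it (bot.tip_reach is the distance from the TCP to the fingertips, in m); z points along the fingers, y is the line along which they close (so a half turn about z gives the same grasp; the last joint's range is limited). The gripper opens to 85 mm and grips with 20 to 120 N. Pads are 22 mm wide; open, the fingers measure 114 mm over their backs; the gripper's body (76 mm by 85 mm) begins 54 mm behind the grasp point. The pads swing forward as they close: fully open they stand 13 mm farther back than shut.
Start: joints at [1.146, 0.477, 0.022, 1.555, -0.011, 1.109, -0.083], TCP at [0.21, -0.641, 0.253] pointing down, gripper open.
Joint ranges: [-2.96, 2.96], [-0.34, 2.1], [-1.41, 1.46], [0.24, 2.44], [-1.37, 4.51], [0.17, 1.92], [-2.96, 2.96]. Speed limits (rad/s): [2.39, 2.39, 3.14, 3.14, 3.14, 3.14, 3.14].

## Interface

Orientations are given as a unit quaternion [w, x, y, z].
In Python, from station import bot gives the robot as it stands.
- The arm moves only by the tool jog_arm, never from a script. Its argument "deltas" is a list of rows, each a list of 7 numbers: the shift along the world's x, y, z in m, then the turn, a rotation vector about the world's x, y, z in rad, then the opening, from 0 (shut) to 1 (fully open). In form: [[x, y, z, rx, ry, rz, grip], ...]. A call has 1 to 10 rows; each row shifts and turns the commanded pose from where the row before left it; what a row does not reach is not made up. A row lasts 1/10 s, in which the tool goes at most 50 mm and 8.59 degrees, less where a joint would pass 70% of its speed; a pose out of reach is approached as far as the arm can. A call with a gripper value outside its range is refused whole. The fingers move at their own pace and stop on an object; "newtons" is the grip in N (left out, the last holds). Time passes only in rows, so rows that do not move let the fingers close. It gives the time, the measured TCP pose, the force, the opening and the grip force at its end, in the units of the state.
- bot.get_obs(): the state, without advancing time (a new reading comes with each control period).
- bot.read_camera(name): name is "side" or "top"; returns a dict with "img" (420x560x3 uint8, red, green, blue), "K" (3x3 intrinsics, pixels), "eye" and "attitude" of the camera in the world. Camera axes: x right, y down, z forward; pixel columns grow to the right and rows downward; lengths in m; the calibration is good to about 2 mm. A picture is of the moment at which its call begins. There is no depth.
- bot.hand_in(): hands the job in; it is judged then, once.
The state is a dict: "t": time; "q": joint angles; "joint_vel": joint speeds; "joint_torque": joint torques, N m; "eef_pos": TCP position; "tool_rot": TCP orientation; "contact_force": force on the tool from outside, world axes, zero at the start; "torque": the same for the moment, N m; "gripper_width": opening from 0.0 (shut) to 1.0 (fully open); "grasp_force": force on a finger pad.
Only numpy, scipy, OpenCV 4.12 (cv2) and the standard library are available. Lean on these libraries where they do the work, as an engineer would, in place of code of your own. Each camera call takes 0.05 s, during which the arm holds its last target. There are 200 camera calls.

## Task

Weigh the instrument basket with the lifting yoke: pick it up by its black grip sleeve and, keeping it upright and without knocking the scale, hang its loop on the hook of the spring scale. Let it down slowly, still holding it, until the scale carries just its whole weight, and only then let go, so that the pointer hardly moves as you release. Leave the basket hanging free with the pointer at rest, and everything else on the counter where it is.

Things in the scene. Friction and masses are not known exactly. Their poses are not given: they have to be found in the camera images.
- basket: The basket to weigh: wire basket 100 (x) x 140 (y) x 40 mm with instruments in it and a lifting yoke over it; unknown mass, 0.3 to 0.95 kg. Origin: centre of underside, z up; centre of mass on its centre line. Yoke arms in its y-z plane rise from the ends at y +-70 mm to meet 66 mm up at a central post (10 mm wide) that carries the grip sleeve and, on top, the loop. Same front and back (x, -x).
- grip_sleeve (a point): Centre of the black square grip sleeve on the post: 18 x 18 mm, 50 mm tall, centre 97 mm above the basket's underside; axes as the basket. Hold it with the fingers closing along the basket's y and the gripper tilted about 45 degrees, coming from the basket's -x side, so that the loop and the space above it stay free for the hook.
- loop_bar (a point): Middle of the top bar (wire centre) of the closed wire loop on the post, 215 mm above the basket's underside, straight above the sleeve. Wire 5 mm thick; the loop stands in the basket's y-z plane (open along x), 42 mm wide, lower bar 41 mm below the top bar, the top slightly peaked. This bar rests in the hook.
- hook_seat (a point): Lowest inside point of the scale's hook, 338 mm above the counter when empty, moving down with it; the hung bar's centre lies 2.5 mm above it. Axes as the stand. The hook is a J of 6 mm wire in the x-z plane: tip 14 mm to -x (to the robot), 13 mm high; back 12 mm to +x, bending over the seat to the rod 33 mm up. The bar comes in over the tip from -x with its centre 20 mm above this point.
- scale (a joint): Travel of the scale's hook and pointer (black crossbar on front and back of the tube above the hook; tube 36 mm across, from 59 mm above the empty seat) in m: 0 empty, growing downwards. Spring 98.1 N/m (100 mm is 1 kg), lightly damped, stop at 105 mm. While the basket is gripped the pointer only follows the hand and does not show the weight.
- stand: Fixed weighing stand that carries the scale. Origin on the counter straight below the hook; x away from the robot at yaw 0. Base plate 200 (x) x 320 mm (y from -70 to +250 mm), 14 mm thick; column 22 mm thick at y = +200 mm, 700 mm tall; level arm at 665 mm from the column to above the hook.
- tray: Bystander: empty shallow wire tray without yoke, 100 x 140 x 22 mm; origin under its centre. The tray and the basket may have changed places.
- bowl: Bystander: small steel bowl, 100 mm across, 40 mm tall; origin under its centre.
- brush: Bystander: white cleaning brush, 170 mm long, lying near the robot.
- jug: Bystander: white measuring jug with a handle, 84 mm across, 100 mm tall; origin under its centre.
- bottle: Bystander: white bottle, 64 mm across, 190 mm tall; origin under its centre.
- bite_block: Bystander: white plastic ring 36 mm across, 22 mm tall.
- timer: Bystander: flat white timer 50 x 70 x 30 mm.

How it is judged:
On the way, in this order (a step that is already met when the one before it is completed fails the run):
1. the basket is lifted clear of the counter in the gripper (height (world z) of basket above 0.04 m and contact force between basket and the fingers above 0.5 N), for 0.2 s.
2. the loop is on the hook and the scale is pulled down at least 8 mm while the gripper still holds the basket (distance between loop_bar and hook_seat below 0.012 m and value of joint scale above 0.008 m and contact force between basket and the fingers above 0.5 N), for 0.2 s.
At the end, for the whole second after the job is handed in: The loop's top bar rests in the hook (within 12 mm of the hook's seat point), the basket hangs free, let go and upright within 10 degrees, at rest (below 50 mm/s), its underside over 20 mm above the counter; the pointer has settled (below 20 mm/s), 12 to 102 mm down (distance between loop_bar and hook_seat below 0.012 m and value of joint scale between 0.012 and 0.102 m and velocity of joint scale between -0.02 and 0.02 m/s and linear speed of basket below 0.05 m/s and angle between basket's own z axis and vertical below 0.17 rad and contact force between basket and the fingers below 0.05 N and height (world z) of basket above 0.02 m); the robot touches nothing.
It fails at once if the pointer jumps at the release: with the basket out of the fingers the hook moves faster than 70 mm/s, down (let go too early) or up (let go after being pulled too far) ((velocity of joint scale above 0.07 m/s or velocity of joint scale below -0.07 m/s) and contact force between basket and the fingers below 0.05 N).
It fails at once if the load is dropped or jerked on the scale: the hook moves faster than 150 mm/s (velocity of joint scale above 0.15 m/s or velocity of joint scale below -0.15 m/s).
It fails at once if the weighing stand or its hook is pulled, jammed or knocked with more than 15 N (contact force between stand and anything else above 15 N).
It fails at once if the basket is tipped more than 30 degrees (angle between basket's own z axis and vertical above 0.52 rad).
It fails at once if a bystander is moved more than 30 mm (distance of any of tray, bowl, brush, jug, bottle, bite_block, timer from where it was at the start of the episode above 0.03 m).
It also fails if it takes over 72 s, if anything falls off the work surface, if the arm or the gripper's body presses on something with over 40 N, if the wrist force passes 120 N, or if a joint passes its speed limit or range.

## Working session

There is one attempt and no reset: what is moved stays moved. The work goes in short steps, Python scripts to look and compute and a tool call to move; the robot and the scene stay as the last step left them, time stands still between calls to the robot, and variables do not carry over. Pictures are saved under pics/ and viewed, at most 10 in all, crops included, and the job is handed in when it is done.

Besides the shell and the picture viewer there is one more tool, called after "Emit:" as name(argument=value, ...) on one line, values as JSON. jog_arm: Moves the arm, as the interface text tells. Its arguments: {"type":"object","properties":{"deltas":{"type":"array"},"newtons":{"type":"number"}},"required":["deltas"]}

```bash
mkdir -p pics; cat > h.py <<'E'
import numpy as np,cv2
from scipy.spatial.transform import Rotation as R
from station import bot
def cam(n,save=None):
    c=bot.read_camera(n)
    if save: cv2.imwrite('pics/'+save,c['img'][:,:,::-1])
    return c
def att(c):
    a=np.array(c['attitude'],float)
    return a if a.shape==(3,3) else R.from_quat(a[[1,2,3,0]]).as_matrix()
def ray(c,u,v):
    d=att(c)@np.linalg.inv(np.array(c['K']))@[u,v,1.]
    return np.array(c['eye'],float),d/np.linalg.norm(d)
def tri(c1,p1,c2,p2):
    o1,d1=ray(c1,*p1);o2,d2=ray(c2,*p2)
    s=np.linalg.lstsq(np.c_[d1,-d2],o2-o1,rcond=None)[0]
    a=o1+s[0]*d1;b=o2+s[1]*d2
    return (a+b)/2,np.linalg.norm(a-b)
def proj(c,X):
    p=np.array(c['K'])@att(c).T@(np.array(X)-c['eye']);return p[:2]/p[2]
def onz(c,p,z):
    o,d=ray(c,*p);return o+d*(z-o[2])/d[2]
E
python3 - <<'E'
from h import *
for n in('side','top'):
    c=cam(n,n+'0.png');print(n,c['K'],c['eye'],c['attitude'])
print(bot.get_obs(),bot.tip_reach)
E
```

```text
side [[527.66360237   0.         269.40497521]
 [  0.         527.66360237 204.4475926 ]
 [  0.           0.           1.        ]] [ 0.40789786 -0.79510694  1.04689046] [-0.36062725  0.92746732 -0.08964645  0.04142302]
top [[412.42015364   0.         272.43304631]
 [  0.         412.42015364 212.75428637]
 [  0.           0.           1.        ]] [ 0.31804466 -0.05495304  1.22350967] [-0.08528642  0.7087266  -0.69495046  0.08646787]
{'t': 0.1, 'q': array([ 1.1459042 ,  0.47771477,  0.02233442,  1.55633065, -0.01151668,
        1.10931714, -0.08311549]), 'joint_vel': array([-0.00096957, -0.0016427 ,  0.00077133, -0.00199185,  0.00149827,
       -0.00130807, -0.00277556]), 'joint_torque': array([ 5.03326912e-03, -5.97759891e+01,  1.61405627e+00, -2.81952775e+01,
        1.28504678e-02,  5.05526288e-03,  1.83970667e-05]), 'eef_pos': array([ 0.2101238 , -0.64094226,  0.2524338 ]), 'tool_rot': array([-8.01346843e-04,  9.87480851e-01,  1.57736789e-01, -1.78904531e-04]), 'contact_force': array([0.86591222, 0.41664725, 0.28193857]), 'torque': array([-0.00722524,  0.04472536, -0.0420607 ]), 'grasp_force': 0.0, 'gripper_width': 1.0001390467485207} 0.022
```

View pics/side0.png

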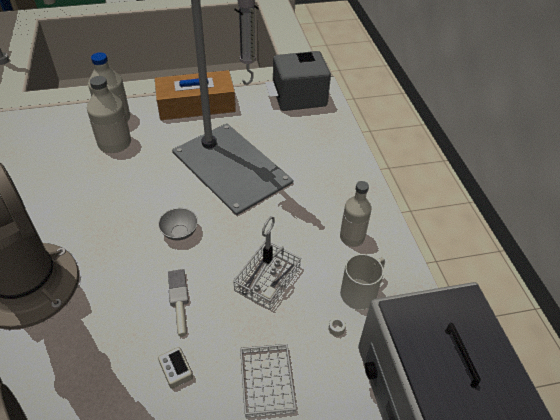

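View pics/top0.png

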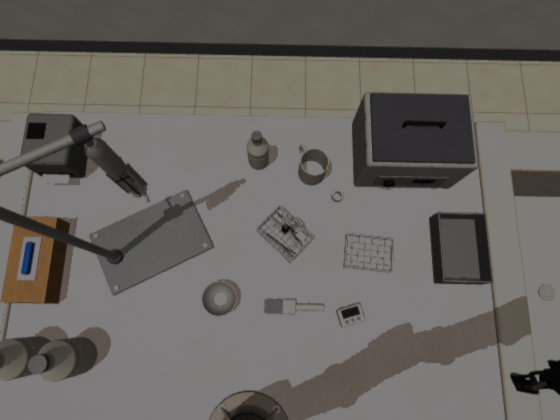

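Side: basket sleeve ~(267,254), loop ~(268,225), hook ~(249,80), base-plate corners visible. Top: basket ~(286,231), hook ~(147,200), plate at the left. Zooming in on these.

```bash
cat > crop.py <<'E'
import cv2,numpy as np
def mont(items,out,w=400,h=300):
    ts=[]
    for f,x,y,s in items:
        im=cv2.imread('pics/'+f) if isinstance(f,str) else f
        cw,ch=w//s,h//s
        ts.append(cv2.convertScaleAbs(cv2.resize(im[y:y+ch,x:x+cw],(w,h),interpolation=cv2.INTER_CUBIC),alpha=1.5))
    cv2.imwrite('pics/'+out,np.vstack([np.hstack(ts[:2]),np.hstack(ts[2:])]) if len(ts)>2 else np.hstack(ts))
E
python3 -c "
from crop import *
mont([('side0.png',218,212,4),('side0.png',200,35,4),('top0.png',240,195,4),('top0.png',80,135,4)],'m0.png')"
```

```text
(no output)
```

View pics/m0.png

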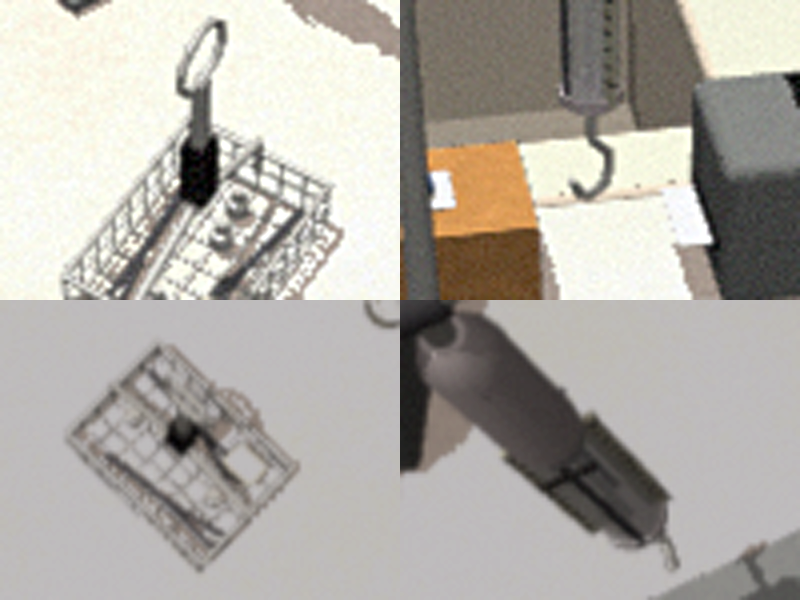

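```bash
cat > fit.py <<'E'
from h import *
from scipy.optimize import least_squares
cs,ct=bot.read_camera('side'),bot.read_camera('top')
def T(p,X): 
    c,s=np.cos(p[2]),np.sin(p[2]);X=np.array(X,float)
    return np.array([p[0]+c*X[0]-s*X[1],p[1]+s*X[0]+c*X[1],X[2]])
def fit(obs,p0):
    f=lambda p:np.concatenate([proj(c,T(p,X))-u for c,u,X in obs])
    return least_squares(f,p0)
if __name__=='__main__':
    for n,p in(('c',[(280,206.2),(256.75,229.25),(290,262.5),(314.5,235.75)]),):
        r=[onz(ct,q,.04) for q in p];print(np.round(r,3));print([round(np.linalg.norm(r[i]-r[i-1]),3) for i in range(4)])
    print('sleeve',tri(cs,(267.75,254.5),ct,(285,228)))
    print('hook',tri(cs,(248,83.75),ct,(148.5,201)))
    pl=[onz(ct,q,.014) for q in[(92,237),(184,192),(212,246),(115,292)]];print(np.round(pl,3))
    ps=[onz(cs,q,.014) for q in[(173,153),(228,124),(292,181),(238,211)]];print(np.round(ps,3))
E
python3 fit.py
```

```text
[[ 0.633 -0.076  0.04 ]
 [ 0.561 -0.009  0.04 ]
 [ 0.466 -0.107  0.04 ]
 [ 0.545 -0.178  0.04 ]]
[np.float64(0.134), np.float64(0.098), np.float64(0.137), np.float64(0.106)]
sleeve (array([ 0.55609102, -0.09000978,  0.09535843]), np.float64(0.001847333922423125))
hook (array([0.56531024, 0.22343387, 0.33520821]), np.float64(0.009887959277567079))
[[0.533 0.481 0.014]
 [0.678 0.217 0.014]
 [0.514 0.123 0.014]
 [0.374 0.395 0.014]]
[[0.371 0.384 0.014]
 [0.547 0.487 0.014]
 [0.685 0.208 0.014]
 [0.521 0.125 0.014]]
```

```bash
python3 - <<'E'
from fit import *
from crop import mont
C=[(50,70),(-50,70),(-50,-70),(50,-70)]
ob=[(ct,u,(*C[i],.04)) for u,i in zip([(280,206.2),(256.75,229.25),(290,262.5),(314.5,235.75)],[0,1,2,3])]
ob+=[(cs,(267.75,254.5),(0,0,.097)),(ct,(285.2,228),(0,0,.115))]
b=fit(ob,[.551,-.092,-.75]);print('basket',b.x,np.round(b.fun,1))
K=[(100,250),(100,-70),(-100,-70),(-100,250)]
os_=[(ct,u,(*k,.014)) for u,k in zip([(92,237),(184,192),(212,246),(115,292)],K)]
os_+=[(cs,u,(*k,.014)) for u,k in zip([(228,124),(292,181),(238,211),(173,153)],K)]
os_+=[(cs,(248,83.75),(0,0,.336)),(ct,(148.5,201),(-7,0,.34))][:1]
s=fit(os_,[.57,.22,.5]);print('stand',s.x,np.round(s.fun,1))
np.save('b.npy',b.x);np.save('s.npy',s.x)
ims=[]
for n,c in(('side',cs),('top',ct)):
    im=cv2.resize(c['img'][:,:,::-1],None,fx=4,fy=4,interpolation=cv2.INTER_CUBIC)
    L=lambda p,A,col:cv2.polylines(im,[np.int32([(proj(c,T(p,a))+.5)*4 for a in A])],False,col,1)
    L(b.x,[(*C[i%4],.04) for i in range(5)],(0,0,255));L(b.x,[(*C[i%4],0) for i in range(5)],(0,0,255))
    L(b.x,[(0,-.0185,.174),(0,.0185,.174),(0,.0185,.213),(0,0,.215),(0,-.0185,.213),(0,-.0185,.174)],(0,255,0))
    L(b.x,[(0,-.009,.072),(0,.009,.072),(0,.009,.122),(0,-.009,.122),(0,-.009,.072)],(255,0,0))
    L(s.x,[(-.014,0,.351),(-.012,0,.342),(-.006,0,.337),(0,0,.335),(.006,0,.337),(.012,0,.345),(0,0,.371),(0,0,.397)],(0,0,255))
    L(s.x,[(-.018,0,.397),(0,.018,.397),(.018,0,.397),(0,-.018,.397),(-.018,0,.397)],(0,255,0))
    ims.append(im)
def cr(im,x,y):return cv2.convertScaleAbs(im[y*4:y*4+300,x*4:x*4+400],alpha=1.5)
cv2.imwrite('pics/o0.png',np.vstack([np.hstack([cr(ims[0],218,212),cr(ims[0],200,35)]),np.hstack([cr(ims[1],240,195),cr(ims[1],80,135)])]))
E
```

```text
basket [ 0.46232833 -0.0857429  -1.57107545] [ 1168.2 -1521.8 -1091.8 -1583.4  1334.4 -1816.8 -1317.7 -1833.3   -42.
     4.5    -2.     32.2]
stand [-55.67303864  63.01643868   0.782488  ] [ 3632.2 -1682.1 -1950.  -1549.9 -1244.4 -1833.1  1166.2 -1751.5  -587.6
  -501.    348.5  -532.2   754.6  -585.  -2372.5  -556.2 -1002.3  -456.3]
```

View pics/o0.png

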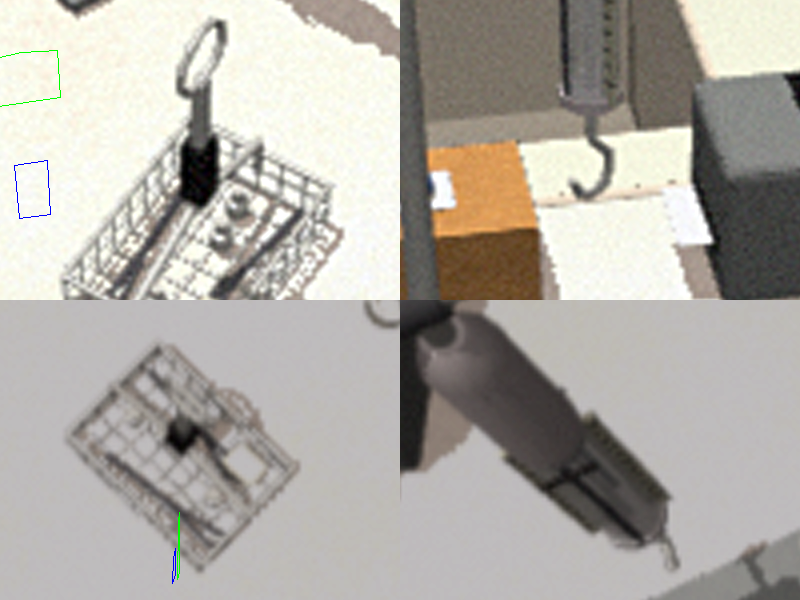

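Only unit mixing (mm in the corner list); redo.

```bash
cat > ov.py <<'E'
from fit import *
C=[(.05,.07),(-.05,.07),(-.05,-.07),(.05,-.07)]
def ovl(b,s,cs,ct,rs,out):
  ims=[]
  for c in (cs,ct):
    im=cv2.resize(c['img'][:,:,::-1],None,fx=4,fy=4,interpolation=cv2.INTER_CUBIC)
    im=cv2.convertScaleAbs(im,alpha=1.5)
    L=lambda p,A,col:cv2.polylines(im,[np.int32([(proj(c,T(p,a))+.5)*4 for a in A])],False,col,1)
    if b is not None:
      L(b,[(*C[i%4],.04) for i in range(5)],(0,0,255));L(b,[(*C[i%4],0) for i in range(5)],(0,0,255))
      L(b,[(0,-.0185,.174),(0,.0185,.174),(0,.0185,.213),(0,0,.215),(0,-.0185,.213),(0,-.0185,.174)],(0,255,0))
      L(b,[(0,-.009,.072),(0,.009,.072),(0,.009,.122),(0,-.009,.122),(0,-.009,.072)],(255,0,0))
    if s is not None:
      L(s,[(-.017,0,.351),(-.014,0,.342),(-.007,0,.337),(0,0,.335),(.007,0,.337),(.014,0,.345),(.012,0,.356),(0,0,.371),(0,0,.397)],(0,0,255))
      L(s,[(-.018,0,.397),(0,.018,.397),(.018,0,.397),(0,-.018,.397),(-.018,0,.397)],(0,255,0))
    ims.append(im)
  cr=lambda r:ims[r[0]][r[2]*4:r[2]*4+300,r[1]*4:r[1]*4+400]
  t=[cr(r) for r in rs]
  cv2.imwrite('pics/'+out,np.vstack([np.hstack(t[:2]),np.hstack(t[2:])]) if len(t)>2 else np.hstack(t))
E
python3 - <<'E'
from ov import *
ob=[(ct,u,(*C[i],.04)) for u,i in zip([(280,206.2),(256.75,229.25),(290,262.5),(314.5,235.75)],[0,1,2,3])]
ob+=[(cs,(267.75,254.5),(0,0,.097)),(ct,(285.2,228),(0,0,.115))]
b=fit(ob,[.551,-.092,-.75]);print('basket',b.x,np.round(b.fun,1))
K=[(.1,.25),(.1,-.07),(-.1,-.07),(-.1,.25)]
os_=[(ct,u,(*k,.014)) for u,k in zip([(92,237),(184,192),(212,246),(115,292)],K)]
os_+=[(cs,u,(*k,.014)) for u,k in zip([(228,124),(292,181),(238,211),(173,153)],K)]
os_+=[(cs,(248,83.75),(0,0,.336))]*2
s=fit(os_,[.57,.22,.5]);print('stand',s.x,np.round(s.fun,1))
np.save('b.npy',b.x);np.save('s.npy',s.x)
ovl(b.x,s.x,cs,ct,[(0,218,212),(0,200,35),(1,240,195),(1,80,135)],'o1.png')
E
```

```text
basket [ 0.55265828 -0.09195556 -0.74095974] [-0.7 -1.4 -0.9 -0.6  0.9 -0.9 -0.3  1.  -1.7  0.6  0.7 -0.6]
stand [0.57065815 0.22422131 0.49045688] [-3.4 -2.6  2.9 -4.1  2.6 -0.6 -1.4  3.4 -2.1 -0.8  2.2 -0.8 -1.4  3.
 -2.4 -2.8  0.2  0.   0.2  0. ]
```

View pics/o1.png

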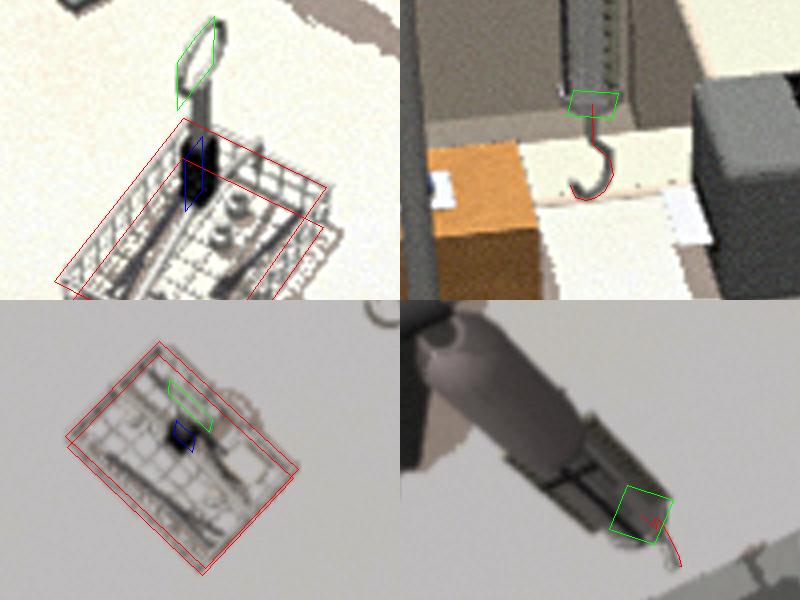

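Emit:
jog_arm(deltas=[[0.02,0.03,0.03,0,0,0.13,1],[0.02,0.03,0.03,0,0,0.13,1],[0.02,0.03,0.03,0,0,0.13,1],[0.02,0.03,0.03,0,0,0.13,1],[0.02,0.03,0.03,0,0,0.13,1],[0.02,0.03,0.01,0,0,0.13,1],[0.02,0.03,0.01,0,0,0.13,1],[0.02,0.03,0.01,0,0,0.13,1]])

```text
t: 1.2
eef_pos: [0.3709, -0.4001, 0.4341]
tool_rot: [0.0, 0.777, 0.63, -0.0]
contact_force: [0.5, -0.7, -0.7]
gripper_width: 1.002
grasp_force: 0.0
```

```bash
python3 -c "
from h import *
o=bot.get_obs();print(o['t'],o['eef_pos'],R.from_quat(o['tool_rot'][[1,2,3,0]]).as_matrix().round(3),o['q'],o['contact_force'])"
```

```text
1.2 [ 0.37087467 -0.40006224  0.43412175] [[ 0.207  0.978  0.   ]
 [ 0.978 -0.207 -0.001]
 [-0.001  0.001 -1.   ]] [ 0.94243683  0.15752219 -0.26995206  1.59285916  0.04278049  1.39616356
  0.45954774] [ 0.50537876 -0.6981169  -0.70836994]
```

Overlay: in the side crops the basket model sits ~1 px left of the image, and in the top crop the hook model ~2 px right of the imaged hook (148,201). That is within 2–4 mm, so fine to move on; the loop-hook fit gets checked again at close range.

Emit:
jog_arm(deltas=[[0.007,0.04,0,0,0,0.104,1],[0.007,0.04,0,0,0,0.104,1],[0.007,0.04,0,0,0,0.104,1],[0.007,0.04,0,0,0,0.104,1],[0.007,0.04,0,0,0,0.104,1],[0.007,0.04,0,0,0,0.104,1],[0.007,0.04,0,0,0,0.104,1],[0.007,0.04,0,0,0,0.104,1],[0.007,0.04,0,0,0,0.104,1],[0.007,0.04,0,0,0,0.104,1]])

```text
t: 2.2
eef_pos: [0.4401, 0.0002, 0.4336]
tool_rot: [0.001, 0.362, 0.932, -0.0]
contact_force: [0.2, -0.5, -0.7]
gripper_width: 0.997
grasp_force: 0.0
```

Emit:
jog_arm(deltas=[[0,0,-0.01,-0.088,-0.097,0,1],[0,0,-0.01,-0.088,-0.097,0,1],[0,0,-0.01,-0.088,-0.097,0,1],[0,0,-0.01,-0.088,-0.097,0,1],[0,0,-0.01,-0.088,-0.097,0,1],[0,0,-0.01,-0.088,-0.097,0,1],[0,0,0,0,0,0,1],[0,0,0,0,0,0,1]])

```text
t: 3.0
eef_pos: [0.4401, -0.0017, 0.3736]
tool_rot: [0.357, 0.336, 0.861, -0.137]
contact_force: [0.3, -0.1, 0.2]
gripper_width: 1.003
grasp_force: 0.0
```

```bash
cat > st.py <<'E'
from h import *
def st():
    o=bot.get_obs();print(round(o['t'],2),o['eef_pos'].round(4),o['q'].round(2),'F',o['contact_force'].round(2),'gw',o['gripper_width'],o['grasp_force'])
    M=R.from_quat(o['tool_rot'][[1,2,3,0]]).as_matrix();print(M.round(3).tolist());return o,M
def want(yaw,M):
    c,s=np.cos(yaw),np.sin(yaw);z=np.array([c,s,-1])/2**.5;z/=np.linalg.norm(z);y=np.array([-s,c,0]);W=np.c_[np.cross(y,z),y,z]
    print('rotvec',R.from_matrix(W@M.T).as_rotvec().round(4));return W
E
python3 -c "
from st import *
o,M=st();W=want(-.741,M);print(np.array([.554,-.092,.102])-.123*W[:,2]-o['eef_pos'])"
```

```text
3.0 [ 0.4401 -0.0017  0.3736] [ 0.64 -0.26 -1.06  2.22  0.68  0.84 -0.02] F [ 0.25 -0.11  0.18] gw 1.0029606392719146 0.0
[[-0.52, 0.676, 0.522], [0.481, 0.737, -0.475], [-0.706, 0.004, -0.708]]
rotvec [-0.0041  0.0016  0.0016]
[ 0.04977494 -0.03154755 -0.18462708]
```

Emit:
jog_arm(deltas=[[0.008,-0.005,-0.03,0,0,0,1],[0.008,-0.005,-0.031,0,0,0,1],[0.008,-0.005,-0.031,0,0,0,1],[0.008,-0.005,-0.031,0,0,0,1],[0.009,-0.006,-0.031,0,0,0,1],[0.009,-0.006,-0.031,0,0,0,1],[0,0,0,0,0,0,1]])

```text
t: 3.7
eef_pos: [0.4893, -0.036, 0.1838]
tool_rot: [0.351, 0.338, 0.862, -0.14]
contact_force: [-0.9, -0.1, 0.3]
gripper_width: 1.002
grasp_force: 0.0
```

Emit:
jog_arm(deltas=[[0.0063,-0.0057,-0.0085,0,0,0,1],[0.0063,-0.0057,-0.0085,0,0,0,1],[0.0063,-0.0057,-0.0085,0,0,0,1],[0.0063,-0.0057,-0.0085,0,0,0,1],[0.0063,-0.0057,-0.0085,0,0,0,1],[0.0063,-0.0057,-0.0085,0,0,0,1],[0.0063,-0.0057,-0.0085,0,0,0,1],[0.0063,-0.0057,-0.0085,0,0,0,1],[0.0063,-0.0057,-0.0085,0,0,0,1],[0.0063,-0.0057,-0.0085,0,0,0,1]])

```text
t: 4.7
eef_pos: [0.5539, -0.0916, 0.1045]
tool_rot: [0.358, 0.337, 0.86, -0.137]
contact_force: [-0.3, -0.1, -0.8]
gripper_width: 1.003
grasp_force: 0.0
```

Emit:
jog_arm(deltas=[[0,0,0,0,0,0,1],[0,0,0,0,0,0,1],[0,0,0,0,0,0,1]])

```text
t: 5.0
eef_pos: [0.5528, -0.09, 0.1043]
tool_rot: [0.357, 0.336, 0.861, -0.137]
contact_force: [-0.6, 0.5, -0.1]
gripper_width: 0.997
grasp_force: 0.0
```

```bash
python3 -c "
from st import *
from crop import mont
o,M=st()
a=cam('side');b=cam('top')
mont([(a['img'][:,:,::-1],218,200,4),(b['img'][:,:,::-1],240,195,4)],'g0.png')"
```

```text
5.0 [ 0.5528 -0.09    0.1043] [ 0.52  0.69 -0.98  2.31  1.79  1.18 -0.9 ] F [-0.57  0.45 -0.11] gw 0.9969458475638006 0.0
[[-0.519, 0.676, 0.524], [0.48, 0.737, -0.475], [-0.707, 0.005, -0.707]]
```

View pics/g0.png

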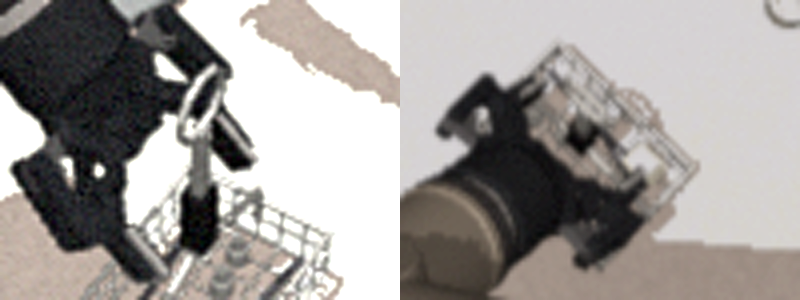

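Fingers straddle the sleeve, which is centred between them: crop (198,218) in side, (582,135) in top. Close and lift a little.

Emit:
jog_arm(deltas=[[0,0,0,0,0,0,0],[0,0,0,0,0,0,0],[0,0,0,0,0,0,0],[0,0,0,0,0,0,0],[0,0,0,0,0,0,0],[0,0,0,0,0,0,0],[0,0,0,0,0,0,0],[0,0,0,0,0,0,0]], newtons=60)

```text
t: 5.9
eef_pos: [0.5541, -0.0889, 0.1047]
tool_rot: [0.358, 0.335, 0.861, -0.135]
contact_force: [2.7, 3.4, 0.2]
gripper_width: 0.206
grasp_force: 61.8
```

Emit:
jog_arm(deltas=[[0,0,0.005,0,0,0,0],[0,0,0.01,0,0,0,0],[0,0,0.01,0,0,0,0],[0,0,0.01,0,0,0,0],[0,0,0.01,0,0,0,0],[0,0,0.01,0,0,0,0],[0,0,0.01,0,0,0,0],[0,0,0.01,0,0,0,0],[0,0,0.005,0,0,0,0],[0,0,0,0,0,0,0]])

```text
t: 6.9
eef_pos: [0.5533, -0.0905, 0.1852]
tool_rot: [0.358, 0.336, 0.86, -0.137]
contact_force: [0.2, 1.1, -9.1]
gripper_width: 0.201
grasp_force: 60.9
```

Emit:
jog_arm(deltas=[[0,0,0,0,0,0,0],[0,0,0,0,0,0,0],[0,0,0,0,0,0,0]])

```text
t: 7.2
eef_pos: [0.5527, -0.0905, 0.1835]
tool_rot: [0.357, 0.336, 0.861, -0.137]
contact_force: [-0.1, -0.3, -9.6]
gripper_width: 0.197
grasp_force: 60.9
```

```bash
python3 -c "
from st import *
F=[]
for i in range(8):
    a=cam('side','l0.png') if i==0 else cam('side');F.append(bot.get_obs()['contact_force'])
print(np.mean(F,0),np.std(F,0))
b=cam('top','l1.png')
o,M=st()
want(.49,M)
np.save('q.npy',o['q'])"
```

```text
[-0.14912361 -0.11553746 -8.39696112] [0.35658734 0.3668383  0.5532047 ]
7.65 [ 0.553  -0.0904  0.1841] [ 0.62  0.5  -1.08  2.27  1.6   1.08 -0.71] F [ 0.72 -0.51 -8.99] gw 0.202600692596873 60.92129945755005
[[-0.518, 0.676, 0.523], [0.481, 0.737, -0.476], [-0.707, 0.005, -0.707]]
rotvec [-5.3000e-03  7.0000e-04  1.2327e+00]
```

Weight about 8.5 N, so roughly 87 mm of scale travel. Carry the basket round to in front of the hook, about 80 mm on the -x side.

Emit:
jog_arm(deltas=[[0,0.012,0.008,0,0,0.06,0],[-0.004,0.023,0.008,0,0,0.1,0],[-0.004,0.023,0.008,0,0,0.1,0],[-0.005,0.023,0.008,0,0,0.1,0],[-0.005,0.023,0.008,0,0,0.1,0],[-0.005,0.023,0.008,0,0,0.1,0],[-0.005,0.023,0.008,0,0,0.1,0],[-0.005,0.023,0.008,0,0,0.1,0]])

```text
t: 8.45
eef_pos: [0.5189, 0.0833, 0.248]
tool_rot: [0.383, -0.01, 0.924, 0.006]
contact_force: [1.1, -1.8, -8.0]
gripper_width: 0.203
grasp_force: 60.9
```

Emit:
jog_arm(deltas=[[-0.005,0.023,0,0,0,0.1,0],[-0.005,0.023,0,0,0,0.1,0],[-0.005,0.023,0,0,0,0.1,0],[-0.005,0.023,0,0,0,0.1,0],[-0.005,0.012,0,0,0,0.071,0],[0,0,0,0,0,0,0],[0,0,0,0,0,0,0],[0,0,0,0,0,0,0],[0,0,0,0,0,0,0]])

```text
t: 9.35
eef_pos: [0.495, 0.186, 0.248]
tool_rot: [0.371, -0.222, 0.897, 0.094]
contact_force: [1.2, -0.4, -8.1]
gripper_width: 0.203
grasp_force: 60.9
```

```bash
python3 -c "
from st import *
from crop import mont
o,M=st();want(.49,M)
a=cam('side','p0.png');b=cam('top','p1.png')
e=o['eef_pos'];x=e+.003*M[:,2]+[0,0,.113];print('bar',x,proj(a,x),proj(b,x))
mont([('side0.png',200,35,4),('p0.png',200,35,4),('p0.png',180,60,4),('p1.png',100,150,4)],'m1.png')"
```

```text
9.35 [0.495 0.186 0.248] [ 0.86  0.22 -1.38  2.37  1.98  0.18 -0.29] F [ 1.17 -0.38 -8.07] gw 0.2025646140863399 60.91199040412903
[[-0.626, -0.468, 0.624], [-0.328, 0.884, 0.333], [-0.707, 0.004, -0.707]]
rotvec [-0.0036 -0.0019  0.003 ]
bar [0.49688421 0.18703919 0.35892485] [218.04017817  88.11271205] [159.32035444 226.85487686]
```

View pics/m1.png

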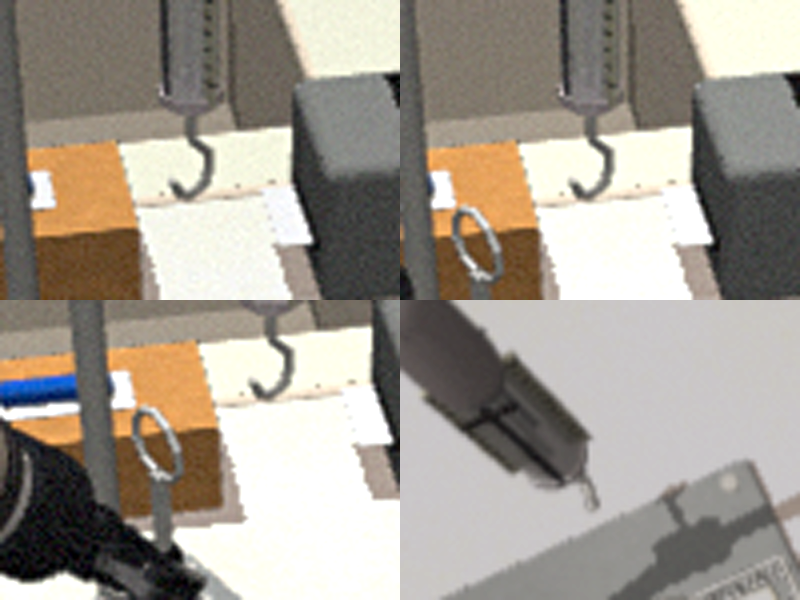

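Side view: loop top at px (217.5,87), against (218,88) predicted from the grasp, so the hold is as assumed. Hook seat is at ~(248,83) and the loop is upright and aligned. Joint 6 is close to its limit, so I'll advance gently.

Emit:
jog_arm(deltas=[[0.004,0.002,0,0,0,0,0],[0.004,0.002,0,0,0,0,0],[0.004,0.002,0,0,0,0,0]])

```text
t: 9.75
eef_pos: [0.5076, 0.1927, 0.2483]
tool_rot: [0.371, -0.222, 0.897, 0.095]
contact_force: [0.4, 0.6, -9.3]
gripper_width: 0.204
grasp_force: 61.0
```

```bash
python3 -c "
from st import *
o,M=st();want(.49,M)"
```

```text
9.75 [0.5076 0.1927 0.2483] [ 0.77  0.24 -1.31  2.35  1.94  0.2  -0.25] F [ 0.36  0.61 -9.28] gw 0.20396439830754629 60.97877740859985
[[-0.626, -0.469, 0.623], [-0.328, 0.883, 0.335], [-0.707, 0.005, -0.707]]
rotvec [-0.0046 -0.002   0.0021]
```

Emit:
jog_arm(deltas=[[0.006,0.003,0,0,0,0,0],[0.006,0.003,0,0,0,0,0],[0.006,0.003,0,0,0,0,0],[0.006,0.003,0,0,0,0,0],[0.006,0.003,0,0,0,0,0],[0.006,0.003,0,0,0,0,0],[0.003,0.002,0,0,0,0,0],[0,0,0,0,0,0,0],[0,0,0,0,0,0,0]])

```text
t: 10.65
eef_pos: [0.5457, 0.2126, 0.2479]
tool_rot: [0.371, -0.222, 0.897, 0.095]
contact_force: [0.3, 0.1, -8.2]
gripper_width: 0.203
grasp_force: 60.9
```

```bash
python3 -c "
from st import *
from ov import ovl
o,M=st();want(.49,M)
a=cam('side','p2.png');b=cam('top','p3.png')
e=o['eef_pos'];x=e+.003*M[:,2]+[0,0,.113];print('bar',x,proj(a,x),proj(b,x))
ims=[]
for c,(u,v) in((a,(215,55)),(b,(125,180))):
    im=cv2.convertScaleAbs(cv2.resize(c['img'][v:v+50,u:u+50,::-1],(400,400),interpolation=cv2.INTER_CUBIC),alpha=1.3)
    p=(proj(c,x)+.5-[u,v])*8;cv2.circle(im,tuple(int(t) for t in p),4,(0,0,255),1);ims.append(im)
cv2.imwrite('pics/m2.png',np.hstack(ims))"
```

```text
10.75 [0.5456 0.2124 0.2479] [ 0.59  0.3  -1.16  2.27  1.82  0.24 -0.12] F [ 0.29  0.55 -8.78] gw 0.1997222081295779 60.90451240539551
[[-0.626, -0.469, 0.623], [-0.329, 0.883, 0.335], [-0.707, 0.005, -0.707]]
rotvec [-0.0041 -0.0026  0.0017]
bar [0.54749861 0.21337004 0.35878609] [238.7565736   79.08236471] [149.19387716 203.8005621 ]
```

View pics/m2.png

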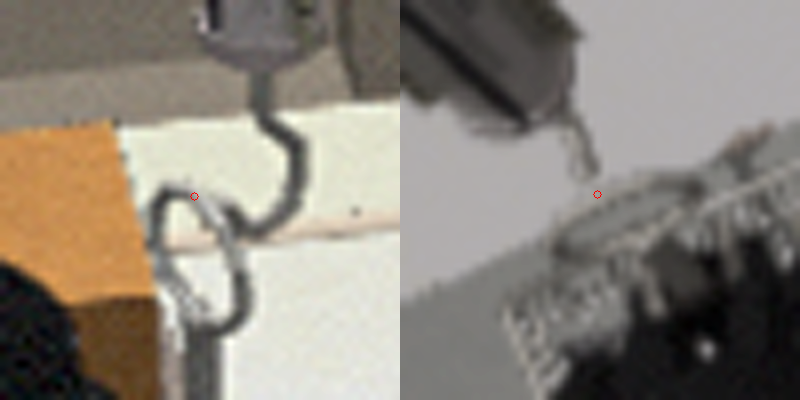

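Side: hook tip at crop (232,210), bar middle ~(192,196), so the bar is about 27 mm short of the seat and will clear the tip by ~4 mm. Top: the bar is in line with the hook tip at (590,175). Move in over the tip, slowly.

Emit:
jog_arm(deltas=[[0.0026,0.0014,0,0,0,0,0],[0.0026,0.0014,0,0,0,0,0],[0.0026,0.0014,0,0,0,0,0],[0.0026,0.0014,0,0,0,0,0]])

```text
t: 11.25
eef_pos: [0.5567, 0.2183, 0.2482]
tool_rot: [0.371, -0.222, 0.897, 0.095]
contact_force: [0.5, 0.4, -8.7]
gripper_width: 0.2
grasp_force: 61.0
```

Emit:
jog_arm(deltas=[[0.0026,0.0014,0,0,0,0,0],[0.0026,0.0014,0,0,0,0,0],[0.0026,0.0014,0,0,0,0,0],[0.0018,0.001,0,0,0,0,0],[0,0,0,0,0,0,0]])

```text
t: 11.75
eef_pos: [0.5662, 0.2236, 0.2482]
tool_rot: [0.371, -0.222, 0.897, 0.095]
contact_force: [-0.9, -0.1, -8.3]
gripper_width: 0.203
grasp_force: 60.9
```

Emit:
jog_arm(deltas=[[0.0005,0.0003,-0.002,0,0,0,0],[0.0005,0.0003,-0.002,0,0,0,0],[0.0005,0.0003,-0.002,0,0,0,0],[0.0005,0.0003,-0.002,0,0,0,0],[0,0,0,0,0,0,0]])

```text
t: 12.25
eef_pos: [0.5678, 0.2244, 0.2396]
tool_rot: [0.37, -0.222, 0.897, 0.095]
contact_force: [0.8, 0.2, -8.7]
gripper_width: 0.199
grasp_force: 60.9
```

```bash
python3 -c "
from st import *
o,M=st();want(.49,M)
a=cam('side','p4.png');b=cam('top','p5.png')
e=o['eef_pos'];x=e+.003*M[:,2]+[0,0,.113];print('bar',x)
ims=[]
for c,(u,v) in((a,(215,45)),(b,(125,175))):
    im=cv2.convertScaleAbs(cv2.resize(c['img'][v:v+50,u:u+50,::-1],(400,400),interpolation=cv2.INTER_CUBIC),alpha=1.3)
    p=(proj(c,x)+.5-[u,v])*8;cv2.circle(im,tuple(int(t) for t in p),4,(0,0,255),1);ims.append(im)
cv2.imwrite('pics/m3.png',np.hstack(ims))"
```

```text
12.25 [0.5678 0.2244 0.2396] [ 0.52  0.37 -1.13  2.23  1.82  0.3  -0.09] F [ 0.82  0.17 -8.65] gw 0.19945523241187665 60.92129945755005
[[-0.627, -0.469, 0.622], [-0.328, 0.883, 0.335], [-0.707, 0.006, -0.707]]
rotvec [-0.0046 -0.0031  0.0019]
bar [0.56971574 0.22544056 0.35051346]
```

View pics/m3.png

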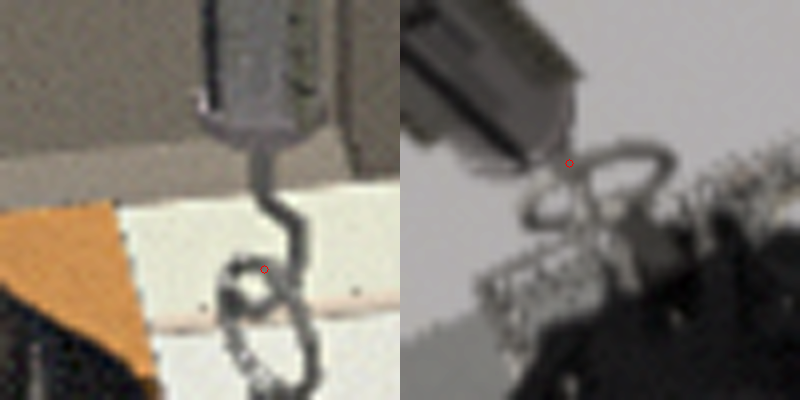

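The hook passes through the loop in both views, with the bar ~10 mm above the seat (side crop, bar ~(264,269) inside the J). Lower slowly.

Emit:
jog_arm(deltas=[[0,0,-0.002,0,0,0,0],[0,0,-0.002,0,0,0,0],[0,0,-0.002,0,0,0,0],[0,0,-0.002,0,0,0,0],[0,0,-0.002,0,0,0,0],[0,0,-0.002,0,0,0,0],[0,0,-0.002,0,0,0,0],[0,0,-0.002,0,0,0,0],[0,0,-0.002,0,0,0,0],[0,0,-0.002,0,0,0,0]])

```text
t: 13.35
eef_pos: [0.5681, 0.2246, 0.2201]
tool_rot: [0.371, -0.222, 0.897, 0.095]
contact_force: [0.5, 0.2, -7.4]
gripper_width: 0.199
grasp_force: 60.9
```

Emit:
jog_arm(deltas=[[0,0,-0.003,0,0,0,0],[0,0,-0.003,0,0,0,0],[0,0,-0.003,0,0,0,0],[0,0,-0.003,0,0,0,0],[0,0,-0.003,0,0,0,0],[0,0,-0.003,0,0,0,0],[0,0,-0.003,0,0,0,0],[0,0,-0.003,0,0,0,0],[0,0,-0.003,0,0,0,0],[0,0,-0.003,0,0,0,0]])

```text
t: 14.35
eef_pos: [0.5681, 0.2247, 0.1901]
tool_rot: [0.371, -0.222, 0.897, 0.095]
contact_force: [0.1, 0.7, -4.2]
gripper_width: 0.2
grasp_force: 61.1
```

```bash
cat > f.py <<'E'
from st import *
F=[];
for i in range(8):
    cam('side','w.png' if i==0 else None);F.append(bot.get_obs()['contact_force'])
F=np.array(F);print(F.mean(0).round(2),F.std(0).round(2));st()
E
python3 f.py
```

```text
[ 0.48  0.49 -4.92] [0.58 0.38 0.43]
14.75 [0.5681 0.2246 0.1903] [ 0.51  0.54 -1.17  2.26  2.04  0.47 -0.23] F [-0.03  0.11 -4.7 ] gw 0.201450635748375 61.21555209159851
[[-0.626, -0.469, 0.623], [-0.329, 0.883, 0.335], [-0.707, 0.005, -0.707]]
```

Emit:
jog_arm(deltas=[[0,0,-0.003,0,0,0,0],[0,0,-0.003,0,0,0,0],[0,0,-0.003,0,0,0,0],[0,0,-0.003,0,0,0,0],[0,0,-0.003,0,0,0,0],[0,0,-0.003,0,0,0,0],[0,0,-0.003,0,0,0,0],[0,0,-0.003,0,0,0,0],[0,0,-0.003,0,0,0,0],[0,0,-0.003,0,0,0,0]])

```text
t: 15.75
eef_pos: [0.5681, 0.2247, 0.1601]
tool_rot: [0.371, -0.222, 0.897, 0.095]
contact_force: [0.4, 1.7, -1.3]
gripper_width: 0.198
grasp_force: 61.4
```

Emit:
jog_arm(deltas=[[0,0,-0.003,0,0,0,0],[0,0,-0.003,0,0,0,0],[0,0,-0.003,0,0,0,0],[0,0,-0.002,0,0,0,0],[0,0,-0.001,0,0,0,0],[0,0,0,0,0,0,0]])

```text
t: 16.35
eef_pos: [0.568, 0.2246, 0.1481]
tool_rot: [0.371, -0.222, 0.897, 0.095]
contact_force: [0.6, 0.9, -0.6]
gripper_width: 0.202
grasp_force: 61.6
```

```bash
sed -i 's/range(8)/range(40)/' f.py; python3 f.py
```

```text
[ 0.64  1.53 -0.5 ] [0.51 0.37 0.48]
18.35 [0.5679 0.2246 0.1481] [ 0.49  0.67 -1.16  2.29  2.18  0.59 -0.29] F [ 0.71  1.79 -0.36] gw 0.20243259451789083 61.56898498535156
[[-0.626, -0.469, 0.623], [-0.329, 0.883, 0.335], [-0.707, 0.005, -0.707]]
```

Emit:
jog_arm(deltas=[[0.0005,0.001,-0.001,0,0,0,0],[0.0005,0.001,-0.001,0,0,0,0],[0,0,-0.001,0,0,0,0],[0,0,0,0,0,0,0],[0,0,0,0,0,0,0]])

```text
t: 18.85
eef_pos: [0.5689, 0.2263, 0.1449]
tool_rot: [0.371, -0.222, 0.897, 0.095]
contact_force: [-1.3, -2.9, -1.0]
gripper_width: 0.201
grasp_force: 62.0
```

```bash
python3 f.py
```

```text
[-1.31 -3.11 -0.19] [0.57 0.51 0.53]
20.85 [0.569  0.2265 0.1451] [ 0.48  0.68 -1.16  2.28  2.18  0.59 -0.3 ] F [-0.89 -3.61 -0.23] gw 0.20023175431473125 62.0305073261261
[[-0.626, -0.469, 0.623], [-0.329, 0.883, 0.335], [-0.707, 0.005, -0.707]]
```

Emit:
jog_arm(deltas=[[-0.0003,-0.0007,-0.0005,0,0,0,0],[-0.0003,-0.0006,-0.0005,0,0,0,0],[0,0,0,0,0,0,0],[0,0,0,0,0,0,0]])

```text
t: 21.25
eef_pos: [0.5685, 0.2259, 0.1445]
tool_rot: [0.371, -0.223, 0.896, 0.095]
contact_force: [1.4, 1.4, -0.7]
gripper_width: 0.205
grasp_force: 61.6
```

```bash
python3 f.py
```

```text
[ 1.07  3.4  -0.19] [0.51 0.94 0.51]
23.25 [0.5683 0.2253 0.1441] [ 0.48  0.68 -1.16  2.29  2.19  0.6  -0.3 ] F [0.29 4.29 0.14] gw 0.20028363072204086 61.40235900878906
[[-0.626, -0.469, 0.623], [-0.329, 0.883, 0.335], [-0.707, 0.005, -0.707]]
```

Emit:
jog_arm(deltas=[[0.0002,0.0003,0,0,0,0,0],[0.0001,0.0003,0,0,0,0,0],[0,0,0,0,0,0,0],[0,0,0,0,0,0,0],[0,0,0,0,0,0,0]])

```text
t: 23.75
eef_pos: [0.5686, 0.2256, 0.144]
tool_rot: [0.371, -0.222, 0.897, 0.095]
contact_force: [0.2, 2.2, -0.1]
gripper_width: 0.196
grasp_force: 61.6
```

```bash
python3 f.py
```

```text
[-0.41  1.24 -0.32] [0.47 0.44 0.58]
25.75 [0.5686 0.2258 0.1441] [ 0.48  0.68 -1.16  2.29  2.18  0.6  -0.3 ] F [-0.48  0.37 -0.  ] gw 0.1993797791057202 61.7614209651947
[[-0.626, -0.469, 0.623], [-0.329, 0.883, 0.335], [-0.707, 0.005, -0.707]]
```

Emit:
jog_arm(deltas=[[0,0,-0.0005,0,0,0,0],[0,0,-0.0005,0,0,0,0],[0,0,-0.0005,0,0,0,0],[0,0,0,0,0,0,0],[0,0,0,0,0,0,0],[0,0,0,0,0,0,0],[0,0,0,0,0,0,0],[0,0,0,0,0,0,0]], newtons=20)

```text
t: 26.55
eef_pos: [0.5687, 0.2259, 0.1426]
tool_rot: [0.371, -0.222, 0.897, 0.095]
contact_force: [-0.5, 0.5, 0.2]
gripper_width: 0.202
grasp_force: 61.8
```

```bash
python3 f.py
```

```text
Traceback (most recent call last):
  File "f.py", line 4, in <module>
    cam('side','w.png' if i==0 else None);F.append(bot.get_obs()['contact_force'])
    ~~~^^^^^^^^^^^^^^^^^^^^^^^^^^^^^^^^^^
  File "h.py", line 5, in cam
    c=bot.read_camera(n)
ValueError: 200 camera calls are used up
```

The camera calls are used up, but the forces are near zero. Now open gently and check the force again.

Emit:
jog_arm(deltas=[[0,0,0,0,0,0,0.18],[0,0,0,0,0,0,0.19],[0,0,0,0,0,0,0.2]])

```text
t: 27.1
eef_pos: [0.5687, 0.2259, 0.1427]
tool_rot: [0.371, -0.222, 0.897, 0.095]
contact_force: [-0.6, 1.4, -0.1]
gripper_width: 0.208
grasp_force: 52.3
```

Emit:
jog_arm(deltas=[[0,0,0,0,0,0,0.22],[0,0,0,0,0,0,0.24],[0,0,0,0,0,0,0.26],[0,0,0,0,0,0,0.3],[0,0,0,0,0,0,0.35],[0,0,0,0,0,0,0.45],[0,0,0,0,0,0,0.55]])

```text
t: 27.8
eef_pos: [0.5687, 0.2259, 0.1426]
tool_rot: [0.371, -0.222, 0.897, 0.095]
contact_force: [0.0, 0.4, 0.3]
gripper_width: 0.548
grasp_force: 0.0
```

Emit:
jog_arm(deltas=[[0,0,0,0,0,0,0.7],[0,0,0,0,0,0,0.85],[0,0,0,0,0,0,1],[0,0,0,0,0,0,1],[0,0,0,0,0,0,1],[0,0,0,0,0,0,1],[0,0,0,0,0,0,1],[0,0,0,0,0,0,1]])

```text
t: 28.6
eef_pos: [0.5687, 0.2258, 0.1426]
tool_rot: [0.371, -0.222, 0.897, 0.095]
contact_force: [-0.1, -0.1, -0.0]
gripper_width: 0.999
grasp_force: 0.0
```

Emit:
jog_arm(deltas=[[-0.005,-0.0027,0.0057,0,0,0,1],[-0.005,-0.0027,0.0057,0,0,0,1],[-0.005,-0.0027,0.0057,0,0,0,1],[-0.005,-0.0027,0.0057,0,0,0,1],[-0.005,-0.0027,0.0057,0,0,0,1],[-0.005,-0.0027,0.0057,0,0,0,1],[-0.005,-0.0027,0.0057,0,0,0,1],[-0.005,-0.0027,0.0057,0,0,0,1],[-0.005,-0.0027,0.0057,0,0,0,1],[-0.005,-0.0027,0.0057,0,0,0,1]])

```text
t: 29.6
eef_pos: [0.5182, 0.1987, 0.2001]
tool_rot: [0.371, -0.222, 0.897, 0.095]
contact_force: [0.1, 0.7, 0.3]
gripper_width: 1.001
grasp_force: 0.0
```

Emit:
jog_arm(deltas=[[-0.005,-0.0027,0.0057,0,0,0,1],[0,0,0,0,0,0,1],[0,0,0,0,0,0,1],[0,0,0,0,0,0,1],[0,0,0,0,0,0,1],[0,0,0,0,0,0,1],[0,0,0,0,0,0,1],[0,0,0,0,0,0,1],[0,0,0,0,0,0,1],[0,0,0,0,0,0,1]])

```text
t: 30.6
eef_pos: [0.5136, 0.1962, 0.2053]
tool_rot: [0.371, -0.222, 0.897, 0.095]
contact_force: [-0.6, -0.5, 0.2]
gripper_width: 0.995
grasp_force: 0.0
```

Emit:
jog_arm(deltas=[[0,0,0,0,0,0,1],[0,0,0,0,0,0,1],[0,0,0,0,0,0,1],[0,0,0,0,0,0,1],[0,0,0,0,0,0,1],[0,0,0,0,0,0,1],[0,0,0,0,0,0,1],[0,0,0,0,0,0,1],[0,0,0,0,0,0,1],[0,0,0,0,0,0,1]])

```text
t: 31.6
eef_pos: [0.5136, 0.1962, 0.2053]
tool_rot: [0.371, -0.222, 0.897, 0.095]
contact_force: [-0.1, -0.4, -0.5]
gripper_width: 1.005
grasp_force: 0.0
```

Emit:
jog_arm(deltas=[[0,0,0,0,0,0,1],[0,0,0,0,0,0,1],[0,0,0,0,0,0,1],[0,0,0,0,0,0,1],[0,0,0,0,0,0,1],[0,0,0,0,0,0,1],[0,0,0,0,0,0,1],[0,0,0,0,0,0,1],[0,0,0,0,0,0,1],[0,0,0,0,0,0,1]])

```text
t: 32.6
eef_pos: [0.5137, 0.1962, 0.2054]
tool_rot: [0.371, -0.222, 0.897, 0.095]
contact_force: [0.5, -0.0, 0.3]
gripper_width: 0.999
grasp_force: 0.0
```

Emit:
jog_arm(deltas=[[0,0,0,0,0,0,1],[0,0,0,0,0,0,1],[0,0,0,0,0,0,1],[0,0,0,0,0,0,1],[0,0,0,0,0,0,1],[0,0,0,0,0,0,1],[0,0,0,0,0,0,1],[0,0,0,0,0,0,1],[0,0,0,0,0,0,1],[0,0,0,0,0,0,1]])

```text
t: 33.6
eef_pos: [0.5136, 0.1962, 0.2053]
tool_rot: [0.371, -0.222, 0.897, 0.095]
contact_force: [-0.1, -0.3, 0.7]
gripper_width: 0.998
grasp_force: 0.0
```

```bash
python3 -c "
from st import *
st();print(bot.hand_in())"
```

```text
33.6 [0.5136 0.1962 0.2053] [ 0.68  0.43 -1.29  2.37  2.08  0.4  -0.32] F [-0.1  -0.33  0.71] gw 0.9981556344612158 0.0
[[-0.626, -0.469, 0.623], [-0.329, 0.883, 0.335], [-0.707, 0.005, -0.707]]
the job is handed in; nothing more can be done
None
```

I hung the basket (about 0.87 kg) on the hook, let go with near-zero force on the gripper, backed the arm off and handed the job in at 33.6 s; no verdict was returned, and with the camera calls used up I couldn't check the final hang or the pointer by picture.

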